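# Press a tissue cassette with a toggle clamp and reopen it

### The arm

A 6-joint arm with a two-finger parallel gripper is mounted at the origin on the work surface. World frame = base frame: x ahead of the robot, y to its left, z up, the work surface at z = 0. Lengths are in mm, angles in degrees, forces in N, time in s.
With the tool pointing down it reaches from about 300 to 850 mm from the base axis. Payload 4.2 kg.
Tool frame: the origin (TCP) lies midway between the tips of the shut fingers; the grasp point (between the pads) lies 19 mm behind it; z points along the fingers, y is the line along which they close (so a half turn about z gives the same grasp; the last joint's range is limited). The gripper opens to 91 mm and grips with 3 to 60 N. Pads are 32 mm wide; open, the fingers measure 118 mm over their backs; the gripper's body (76 mm by 178 mm) begins 60 mm behind the grasp point.
Start: joints at [64.859, 18.312, 89.639, -0, 72.044, -1.146], TCP at [233.836, 525.323, 213.976] pointing down, gripper open.
Joint ranges: [-177.97, 177.97], [-48.28, 115.42], [12.27, 149.76], [-77.06, 257.06], [2.81, 150.46], [-146.56, 146.56]. Speed limits (degrees/s): [147.25, 147.25, 180, 180, 180, 180].

### API

Orientations are given as [roll, pitch, yaw] about the fixed x, y, z axes, in that order (R = Rz(yaw) Ry(pitch) Rx(roll)).
In Python, from workcell import env gives the robot as it stands.
- The arm moves only by the shell command python3 drive.py [OPENING] [FORCE], which reads ROWS from standard input. ROWS is a JSON list that holds a single list of rows (three levels of brackets), with 1 to 8 rows, each of 6 numbers: dx, dy, dz in mm, then a rotation vector rx, ry, rz in degrees; each row shifts and turns the commanded pose from where the row before left it, along the tool's axes as they then stand; what a row does not reach is not made up. A row lasts 1/10 s, in which the tool goes at most 50 mm and 8.59 degrees, less where a joint would pass 70% of its speed; a pose out of reach is approached as far as the arm can. OPENING is the finger opening in mm, set as the command begins (- or left out keeps the last). The fingers move at their own pace and stop on an object; FORCE is the grip in N (left out, the last holds). Time passes only in rows, so rows that do not move let the fingers close. It prints the time, the measured TCP pose, the force, the opening and the grip force at its end. Input that does not fit is refused with a message, and nothing moves.
- env.state(): the state, without advancing time (a new reading comes with each control period).
- env.grab_frame(name): name is "side" or "top" or "wrist"; returns the picture (420x560x3 uint8, blue, green, red); there is no depth.
- env.camera_model(name): a dict with "fx", "fy", "cx", "cy" (pixels), "D" ([k1, k2, p1, p2, k3] as OpenCV has them; the pictures are not rectified), "T" (4x4, takes a point from camera to world coordinates). Camera axes: x right, y up, looking along -z (the intrinsics and any distortion apply to the point x, -y, -z); pixel columns grow to the right and rows downward; lengths in mm; the calibration is good to about 2 mm. A picture is of the moment at which its call begins: read the wrist's pose just before it. camera_model takes no time and is no camera call; for the wrist camera it gives the pose at the moment of the call.
- env.job_done(): hands the job in; it is judged then, once.
The state is a dict: "time_s": time; "qpos": joint angles; "qvel": joint speeds; "effort": joint torques, N m; "ee_pos": TCP position; "ee_rot": TCP orientation; "force": force on the tool from outside, world axes, zero at the start; "torque": the same for the moment, N m; "gripper_width": finger opening in mm; "gripper_force": force on a finger pad.
Only numpy, scipy, OpenCV 4.12 (cv2) and the standard library are available. Lean on these libraries where they do the work, as an engineer would, in place of code of your own. Each camera call takes 0.05 s, during which the arm holds its last target. There are 200 camera calls.

### The job

On the embedding bench, press the yellow cassette flat in its nest: take the red T-handle of its clamp, swing the arm over until its pad sits down on the cassette, let go and leave it clamped on its own for about two seconds. Then swing the arm back until it stands fully open again and let go, with the yellow cassette still lying in its nest. Leave the clamp over the blue cassette alone.

Things in the scene. Friction and masses are not known exactly. Their poses are not given: they have to be found in the camera images.
- yellow_press: Fixed press with the yellow cassette: aluminium plate 180 x 90 x 12 mm, x -60 to 120. Origin at bench height below the clamp's hinge, z up. Hinge axis along y, 55 mm up, between steel cheeks (68 mm high, 34 wide). Nest centred at x = 75 mm. Steel arm; at its end, 125 mm from the hinge, a red T-handle lies along y: 14 mm thick, 90 long, free to pinch from above 28 mm either side of the arm.
- yellow_clamp (a joint): Its arm's angle, rad: 0 = level along the press's +x, pi/2 = upright, 2.1 = stop, fully open, leaning to -x (starts 2.0 to 2.1); 0.03 = pad down on the cassette. Handle centre in the press's frame: x = 125 cos q, z = 55 + 125 sin q mm; the bar turns easily in the fingers. The arm falls by its weight (0.3 kg) away from upright to either end, damped, 1 to 2 N at the handle; there it stays by itself.
- yellow_cassette: Yellow plastic tissue cassette, 40 x 28 x 12 mm, loose in the black-walled nest of the yellow press (walls 6 mm high, up to 4 mm play), underside 12 mm above the bench. Origin at the centre of its underside, x along its length. The clamp's round black pad (20 mm wide, 75 mm from the hinge) comes down on its top.
- blue_clamp (a joint): Arm angle (rad, same meaning) of the second press, alike in every way but holding a blue cassette. It stands open (2.0 to 2.1) and must stay so. The presses stand one to the robot's left, one to its right, 0.24 to 0.5 m apart, in either order, each turned up to 0.5 rad; only the cassette's colour tells them apart.

How it is judged (in metres and radians):
On the way, in this order (a step that is already met when the one before it is completed fails the run):
1. the yellow press's clamp is down on the yellow cassette in its nest and stays down for a second with the fingers touching nothing (value of joint yellow_clamp below 0.15 rad and contact force between the fingers and anything else below 0.3 N and x of yellow_cassette in the frame of yellow_press between 0.065 and 0.085 m), for 1 s.
2. the yellow press's clamp is swung back open (value of joint yellow_clamp above 1.8 rad), for 0.2 s.
At the end, for the whole second after the job is handed in: Both clamps stand open (above 1.8 rad) and the yellow cassette lies at rest in its nest, within 10 mm of the nest's centre and no more than 6 mm above its floor (value of joint each of yellow_clamp, blue_clamp above 1.8 rad and x of yellow_cassette in the frame of yellow_press between 0.065 and 0.085 m and y of yellow_cassette in the frame of yellow_press between -0.01 and 0.01 m and z of yellow_cassette in the frame of yellow_press below 0.018 m and linear speed of yellow_cassette below 0.02 m/s); the robot touches nothing.
It fails at once if the blue press's clamp is moved (value of joint blue_clamp below 1.7 rad).
It also fails if it takes over 56 s, if anything falls off the work surface, if the arm or the gripper's body presses on something with over 40 N, if the wrist force passes 120 N, or if a joint passes its speed limit or range.

## Working session

There is one attempt and no reset: what is moved stays moved. The work goes in short steps, Python scripts to look and compute and a shell command to move; the robot and the scene stay as the last step left them, time stands still between calls to the robot, and variables do not carry over. Pictures are saved under pics/ and viewed, at most 10 in all, crops included, and the job is handed in when it is done.

```bash
ls; mkdir -p pics; python3 - <<'E'
from workcell import env
import cv2
for n in ("side","top"):
    cv2.imwrite(f"pics/{n}0.png",env.grab_frame(n)); m=env.camera_model(n); print(n,m)
print(env.state())
E
```

```text
drive.py
pics
workcell.py
side {'fx': 405.07408356783725, 'fy': 405.07408356783725, 'cx': 276.09368235262923, 'cy': 206.31897168918752, 'D': array([-0.01455089,  0.        ,  0.        ,  0.        ,  0.        ]), 'T': array([[ 9.96378841e-01,  4.20521886e-02, -7.38973454e-02,
         4.87338132e+02],
       [-8.42166744e-02,  6.07652874e-01, -7.89724976e-01,
        -5.04537391e+02],
       [ 1.16942707e-02,  7.93088645e-01,  6.08993962e-01,
         4.61684258e+02],
       [ 0.00000000e+00,  0.00000000e+00,  0.00000000e+00,
         1.00000000e+00]])}
top {'fx': 383.9113343591608, 'fy': 383.9113343591608, 'cx': 283.5508385341145, 'cy': 207.32564332777682, 'D': array([-0.0979375,  0.       ,  0.       ,  0.       ,  0.       ]), 'T': array([[-1.13543019e-01,  9.67087699e-01, -2.27704559e-01,
         3.87068878e+02],
       [-9.93513168e-01, -1.09067546e-01,  3.21846959e-02,
         1.38265310e+01],
       [ 6.29024604e-03,  2.29881825e-01,  9.73198222e-01,
         6.86813995e+02],
       [ 0.00000000e+00,  0.00000000e+00,  0.00000000e+00,
         1.00000000e+00]])}
{'time_s': 0.1, 'qpos': array([ 6.48579459e+01,  1.83465757e+01,  8.96986687e+01,  6.25431844e-04,
        7.20425986e+01, -1.14616849e+00]), 'qvel': array([-0.04556871,  0.06552491, -0.18744413, -0.0145977 ,  0.15503067,
       -0.01555521]), 'effort': array([ 1.19884386e-03, -4.13332736e+01, -2.32511401e+01,  7.29747419e-02,
        4.22488467e-02, -2.49164469e-05]), 'ee_pos': array([233.64751805, 524.90819158, 213.22346666]), 'ee_rot': array([-1.79912187e+02, -2.35167725e-03,  1.56003919e+02]), 'force': array([ 0.16719132,  0.07750943, -0.98408299]), 'torque': array([-0.01017126, -0.02008958, -0.02445335]), 'gripper_force': 0.0, 'gripper_width': 91.28340757483727}
```
View pics/top0.png

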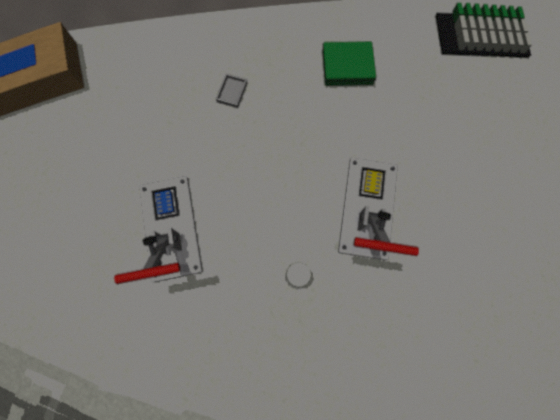

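View pics/side0.png

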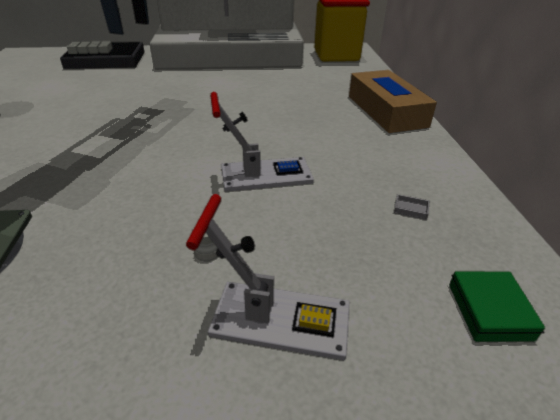

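The yellow press is on the robot's right: top view cassette at (372,183), red handle from (355,243) to (418,250). In the side view the cassette is at (316,318) and the handle runs from (215,200) to (195,243). The blue press is on the left, open. Next I measure by colour.

```bash
cat > h.py <<'E'
import cv2, numpy as np
from workcell import env
def ray(n,uv,m=None):
    m=m or env.camera_model(n); K=np.array([[m['fx'],0,m['cx']],[0,m['fy'],m['cy']],[0,0,1]])
    p=cv2.undistortPoints(np.array([[uv]],float),K,m['D'])[0,0]
    T=m['T']; return T[:3,3], T[:3,:3]@np.array([p[0],-p[1],-1])
def onz(n,uv,z,m=None):
    o,d=ray(n,uv,m); return o+d*(z-o[2])/d[2]
def tri(a,b,ma=None,mb=None):
    (o1,d1),(o2,d2)=ray('top',a,ma),ray('side',b,mb)
    s=np.linalg.lstsq(np.c_[d1,-d2],o2-o1,rcond=None)[0]
    p,q=o1+s[0]*d1,o2+s[1]*d2; return (p+q)/2,np.linalg.norm(p-q)
def mask(im,c):
    h=cv2.cvtColor(im,cv2.COLOR_BGR2HSV)
    if c=='red': return cv2.inRange(h,(0,150,70),(8,255,255))|cv2.inRange(h,(172,150,70),(180,255,255))
    if c=='yellow': return cv2.inRange(h,(20,120,90),(35,255,255))
def blob(im,c,near):
    cs=cv2.findContours(mask(im,c),cv2.RETR_EXTERNAL,cv2.CHAIN_APPROX_NONE)[0]
    cs=[k for k in cs if cv2.contourArea(k)>60]
    k=min(cs,key=lambda k:np.hypot(*(np.array(cv2.minAreaRect(k)[0])-near)))
    (c0,wh,a)=cv2.minAreaRect(k); b=cv2.boxPoints((c0,wh,a))
    i=0 if np.linalg.norm(b[0]-b[1])<np.linalg.norm(b[1]-b[2]) else 1
    e=sorted([tuple((b[i]+b[i+1])/2),tuple((b[(i+2)%4]+b[(i+3)%4])/2)])
    return np.array(c0),np.array(e),wh
E
python3 - <<'E'
from h import *
t=cv2.imread('pics/top0.png');s=cv2.imread('pics/side0.png')
ct,et,wt=blob(t,'red',(386,247)); cs,es,ws=blob(s,'red',(205,222)); print(ct,et,wt,cs,es,ws)
P=[tri(ct,cs),tri(et[0],es[1]),tri(et[1],es[0])]
for p in P: print(p)
print('len',np.linalg.norm(P[1][0]-P[2][0]))
y,ey,wy=blob(t,'yellow',(372,183)); y2,_,_=blob(s,'yellow',(316,318)); print(y,wy,y2)
print(onz('top',y,24),onz('side',y2,22),tri(y,y2)); print(onz('top',ey[0],24),onz('top',ey[1],24))
# dark nest
h=cv2.cvtColor(t,cv2.COLOR_BGR2GRAY)
m=np.zeros_like(h); m[160:208,352:394]=(cv2.inRange(h,0,60))[160:208,352:394]; 
m|=np.where(np.pad(np.ones((48,42)),((160,212),(352,166)))>0,mask(t,'yellow'),0).astype(np.uint8)
k=max(cv2.findContours(m,cv2.RETR_EXTERNAL,cv2.CHAIN_APPROX_NONE)[0],key=cv2.contourArea); r=cv2.minAreaRect(k); print(r,onz('top',r[0],18))
b=cv2.boxPoints(r); print([onz('top',q,18).round(1)for q in b])
# side plate screws
for uv in [(355,162),(393,168),(344,247)]: print('screw',onz('top',uv,12))
for uv in [(342,303),(339,347),(216,327),(231,286)]: print('screw side',onz('side',uv,12))
E
```

```text
[386.03405762 245.75474548] [[354.6669 241.3982]
 [417.4012 250.1113]] (63.33647155761719, 9.464702606201172) [203.95770264 219.03038025] [[190.81236 244.00652]
 [217.10304 194.05424]] (10.013550758361816, 56.4484748840332)
(array([ 438.82846093, -137.67946047,  164.80850695]), np.float64(0.9800591008150877))
(array([451.16767178, -94.34318513, 168.11909373]), np.float64(2.3695761730736304))
(array([ 427.45460742, -180.17564457,  165.75493557]), np.float64(1.1224214694147732))
len 89.07923304111047
[372.39233398 181.36155701] (14.760132789611816, 20.71380043029785) [315.05282593 315.3848877 ]
[ 572.20854498 -173.93718803   24.        ] [ 572.15684942 -173.93723101   22.        ] (array([ 572.31273009, -174.33102063,   22.61999433]), np.float64(0.5437277845909043))
[ 553.3375629  -168.32726235   24.        ] [ 591.35116804 -179.65165137   24.        ]
((371.8118896484375, 182.8811798095703), (22.885854721069336, 29.055086135864258), 5.710593223571777) [ 571.13050998 -174.07383732   18.        ]
[array([ 548.8, -146.5,   18. ]), array([ 602.9, -160.7,   18. ]), array([ 593.9, -202.4,   18. ]), array([ 540. , -187.3,   18. ])]
screw [ 616.49439254 -151.11253836   12.        ]
screw [ 597.15170143 -220.6844166    12.        ]
screw [ 461.23524729 -106.67097209   12.        ]
screw side [ 615.00405257 -148.45366527   12.        ]
screw side [ 596.46212147 -216.79518893   12.        ]
screw side [ 441.32620274 -175.03982102   12.        ]
screw side [ 460.71075138 -105.85849699   12.        ]
```

```bash
echo '[[[0,0,-40,0,0,0],[0,0,-40,0,0,0],[-31,-37,0,0,0,0],[-31,-37,0,0,0,0],[-31,-37,0,0,0,0],[-31,-37,0,0,0,0],[-31,-37,0,0,0,0],[-31,-37,0,0,0,0]]]' | python3 drive.py 91
echo '[[[-31,-37,0,0,0,0],[-31,-37,0,0,0,0],[-31,-37,0,0,0,0],[-31,-37,0,0,0,0],[-31,-37,0,0,0,0],[-31,-37,0,0,0,0],[-31,-37,0,0,0,0],[-31,-37,0,0,0,0]]]' | python3 drive.py
echo '[[[0,0,0,0,0,8.5],[0,0,0,0,0,8.5],[0,0,0,0,0,8.5],[0,0,0,0,0,8.5],[0,0,0,0,0,8.5],[0,0,0,0,0,8.5],[0,0,0,0,0,8.5],[0,0,0,0,0,8.5]]]' | python3 drive.py
echo '[[[0,0,0,0,0,8.5],[0,0,0,0,0,5],[0,0,0,0,0,0],[0,0,0,0,0,0]]]' | python3 drive.py
cat >> h.py <<'E'
from scipy.spatial.transform import Rotation as Ro
u=np.array([.9636,-.2672,0]);v=np.array([.2672,.9636,0]);H=np.array([499.4,-154,55])
def bar(q,off=-28): return H+125*np.cos(q)*u+np.array([0,0,125*np.sin(q)])+off*v
def togo(p,yaw=74.5):
    s=env.state(); R=Ro.from_euler('xyz',s['ee_rot'],degrees=True)
    print('t',s['time_s'],'rot',s['ee_rot'].round(1),'togo tool',R.inv().apply(p-s['ee_pos']).round(1),(R.inv()*Ro.from_euler('xyz',[180,0,yaw],degrees=True)).as_rotvec(degrees=True).round(1),'F',s['force'].round(1),s['gripper_width'],s['gripper_force'])
E
python3 -c "
from h import *
togo(bar(2.09)+[0,0,-19])"
```

```text
time_s: 0.9
ee_pos: [313.3, 244.9, 293.7]
ee_rot: [-180.0, 0.0, 156.1]
force: [1.5, -0.2, -0.5]
gripper_width: 91.2
gripper_force: 0.0
time_s: 1.7
ee_pos: [419.5, -126.5, 293.8]
ee_rot: [180.0, -0.0, 156.0]
force: [0.2, 0.7, -0.9]
gripper_width: 90.9
gripper_force: 0.0
time_s: 2.5
ee_pos: [419.4, -124.3, 293.5]
ee_rot: [-179.9, -0.0, 87.7]
force: [-0.5, 0.1, -0.9]
gripper_width: 91.4
gripper_force: 0.0
time_s: 2.9
ee_pos: [419.5, -124.4, 293.7]
ee_rot: [-180.0, -0.0, 74.6]
force: [-0.2, 0.0, -1.0]
gripper_width: 91.0
gripper_force: 0.0
t 2.9 rot [-180.    -0.    74.6] togo tool [-35.3  22.9 149.2] [-0.  -0.   0.1] F [-0.2  0.  -1. ] 91.04746966880136 0.0
```

```bash
echo '[[[-35,23,0,0,0,0],[0,0,40,0,0,0],[0,0,40,0,0,0],[0,0,30,0,0,0],[0,0,20,0,0,0],[0,0,19,0,0,0],[0,0,0,0,0,0],[0,0,0,0,0,0]]]' | python3 drive.py 91
python3 - <<'E'
from h import *
togo(bar(2.09)+[0,0,-19])
a=env.grab_frame('side')[90:370,100:380]; b=env.grab_frame('wrist')
cv2.imwrite('pics/g.png',np.hstack([cv2.resize(a,(400,400)),cv2.resize(b,(400,300),)if 0 else cv2.copyMakeBorder(cv2.resize(b,(400,300)),0,100,0,0,0)]))
E
```

```text
time_s: 3.7
ee_pos: [432.7, -164.3, 145.2]
ee_rot: [-180.0, -0.0, 74.5]
force: [-0.2, 0.8, 0.3]
gripper_width: 91.3
gripper_force: 0.0
t 3.7 rot [-180.    -0.    74.5] togo tool [-0.2 -0.5  0.7] [-0. -0.  0.] F [-0.2  0.8  0.3] 91.30179476915242 0.0
```

View pics/g.png

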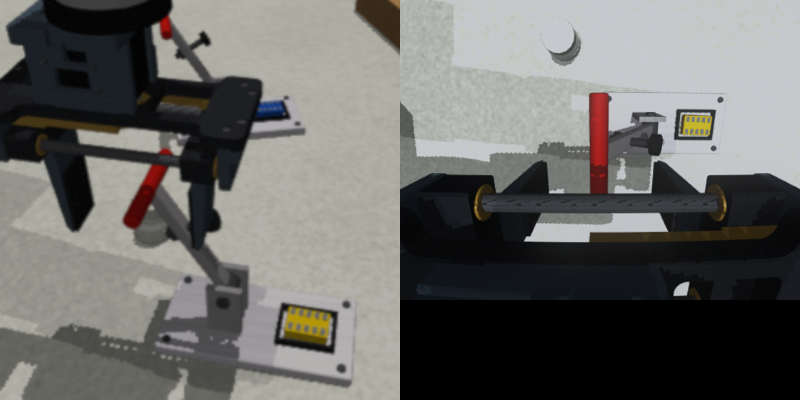

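The bar lies centred between the open fingers, clear of the arm (side crop about (150,190); wrist view at (598,145)). Both cassettes are in place. Closing now.

```bash
echo '[[[0,0,0,0,0,0],[0,0,0,0,0,0],[0,0,0,0,0,0],[0,0,0,0,0,0],[0,0,0,0,0,0],[0,0,0,0,0,0],[0,0,0,0,0,0],[0,0,0,0,0,0]]]' | python3 drive.py 4 25
python3 - <<'E'
from h import *
togo(bar(2.09)+[0,0,-19])
q=np.linspace(2.09,.03,25); d=np.diff(np.c_[125*np.cos(q),-125*np.sin(q)],axis=0); print(d.round(1).tolist())
E
```

```text
time_s: 4.6
ee_pos: [432.5, -164.3, 144.9]
ee_rot: [-180.0, -0.0, 74.5]
force: [-0.5, -0.6, 0.2]
gripper_width: 29.7
gripper_force: 0.0
t 4.6 rot [-180.    -0.    74.5] togo tool [-0.2 -0.3  0.4] [-0. -0.  0.] F [-0.5 -0.6  0.2] 29.691024469743006 0.0
[[9.5, -4.9], [9.9, -4.1], [10.2, -3.2], [10.5, -2.3], [10.6, -1.4], [10.7, -0.5], [10.7, 0.4], [10.6, 1.3], [10.5, 2.2], [10.3, 3.1], [10.0, 4.0], [9.6, 4.8], [9.1, 5.6], [8.6, 6.4], [8.0, 7.1], [7.4, 7.8], [6.7, 8.4], [5.9, 8.9], [5.2, 9.4], [4.3, 9.8], [3.5, 10.1], [2.6, 10.4], [1.7, 10.6], [0.8, 10.7]]
```

```bash
echo '[[[0,0,0,0,0,0],[0,0,0,0,0,0],[0,0,0,0,0,0],[0,0,0,0,0,0],[0,0,0,0,0,0]]]' | python3 drive.py
echo '[[[0,9.5,-5,0,0,0],[0,10,-4,0,0,0],[0,10,-3,0,0,0],[0,10.5,-2.5,0,0,0],[0,10.5,-1.5,0,0,0],[0,10.5,-0.5,0,0,0]]]' | python3 drive.py
python3 -c "
from h import *
togo(bar(1.575)+[0,0,-19])"
```

```text
time_s: 5.1
ee_pos: [432.2, -164.2, 144.8]
ee_rot: [-180.0, -0.0, 74.5]
force: [-1.0, 0.2, -0.2]
gripper_width: 13.7
gripper_force: 25.0
time_s: 5.7
ee_pos: [492.5, -181.2, 161.6]
ee_rot: [180.0, 0.0, 74.5]
force: [-4.1, -0.4, 2.8]
gripper_width: 12.9
gripper_force: 25.0
t 5.7 rot [180.    0.   74.5] togo tool [ 0.  -1.1  0.6] [0. 0. 0.] F [-4.1 -0.4  2.8] 12.909119099440478 24.99949872493744
```

```bash
echo '[[[0,9.5,1,0,0,0],[0,10.5,1.5,0,0,0],[0,10.5,2,0,0,0],[0,10.5,3,0,0,0],[0,10,4,0,0,0],[0,9.5,5,0,0,0]]]' | python3 drive.py
python3 -c "
from h import *
togo(bar(1.06)+[0,0,-19])"
echo '[[[0,9,5.5,0,0,0],[0,8.5,6.5,0,0,0],[0,8,7,0,0,0],[0,7.5,8,0,0,0],[0,6.5,8.5,0,0,0],[0,6,9,0,0,0]]]' | python3 drive.py
python3 -c "
from h import *
togo(bar(.545)+[0,0,-19])
togo(bar(.03)+[0,0,-19])"
```

```text
time_s: 6.3
ee_pos: [550.3, -197.2, 144.2]
ee_rot: [-180.0, 0.0, 74.5]
force: [-2.9, -2.5, -0.4]
gripper_width: 13.6
gripper_force: 25.0
t 6.3 rot [-180.     0.    74.5] togo tool [ 0.   0.5 -0.8] [-0.  0.  0.] F [-2.9 -2.5 -0.4] 13.579280317178986 24.9996417760849
time_s: 6.9
ee_pos: [594.1, -209.3, 99.7]
ee_rot: [180.0, 0.0, 74.5]
force: [-2.2, -3.5, -0.3]
gripper_width: 13.2
gripper_force: 25.0
t 6.9 rot [180.    0.   74.5] togo tool [-0.   0.8 -1.1] [ 0.  0. -0.] F [-2.2 -3.5 -0.3] 13.237012860184965 25.00136286020279
t 6.9 rot [180.    0.   74.5] togo tool [-0.  18.9 60. ] [ 0.  0. -0.] F [-2.2 -3.5 -0.3] 13.237012860184965 25.00136286020279
```

```bash
echo '[[[0,5.5,9,0,0,0],[0,4.5,9.5,0,0,0],[0,3.5,10,0,0,0],[0,2.5,10,0,0,0],[0,2,10,0,0,0],[0,1,9.5,0,0,0],[0,0,1,0,0,0],[0,0,0,0,0,0]]]' | python3 drive.py
python3 -c "
from h import *
togo(bar(.03)+[0,0,-19])"
```

```text
time_s: 7.7
ee_pos: [612.9, -214.4, 40.7]
ee_rot: [179.9, 0.0, 74.5]
force: [-0.3, -5.1, -0.7]
gripper_width: 13.4
gripper_force: 25.0
t 7.7 rot [179.9   0.   74.5] togo tool [-0.1 -0.6  1. ] [ 0.1  0.  -0. ] F [-0.3 -5.1 -0.7] 13.382103211332543 25.00120997428894
```

```bash
echo '[[[0,0,0,0,0,0],[0,0,0,0,0,0],[0,0,0,0,0,0],[0,0,0,0,0,0],[0,0,0,0,0,0],[0,0,0,0,0,0],[0,0,0,0,0,0],[0,0,0,0,0,0]]]' | python3 drive.py 50
echo '[[[0,0,-10,0,0,0],[0,0,-20,0,0,0],[0,0,-20,0,0,0],[0,0,0,0,0,0],[0,0,0,0,0,0],[0,0,0,0,0,0],[0,0,0,0,0,0],[0,0,0,0,0,0]]]' | python3 drive.py
python3 - <<'E'
from h import *
togo(bar(.03)+[0,0,-19])
a=env.grab_frame('side')[90:370,100:380]; b=env.grab_frame('wrist')
cv2.imwrite('pics/d.png',np.hstack([cv2.resize(a,(400,400)),cv2.copyMakeBorder(cv2.resize(b,(400,300)),0,100,0,0,0)]))
E
```

```text
time_s: 8.5
ee_pos: [611.7, -213.9, 41.5]
ee_rot: [180.0, -0.0, 74.5]
force: [-0.0, -0.1, 0.4]
gripper_width: 49.9
gripper_force: 0.0
time_s: 9.3
ee_pos: [611.3, -213.8, 90.5]
ee_rot: [-179.9, -0.0, 74.5]
force: [-0.3, -0.4, -0.0]
gripper_width: 50.1
gripper_force: 0.0
t 9.3 rot [-179.9   -0.    74.5] togo tool [-0.3  1.2 50.7] [-0.1 -0.   0. ] F [-0.3 -0.4 -0. ] 50.06760486526205 0.0
```

View pics/d.png

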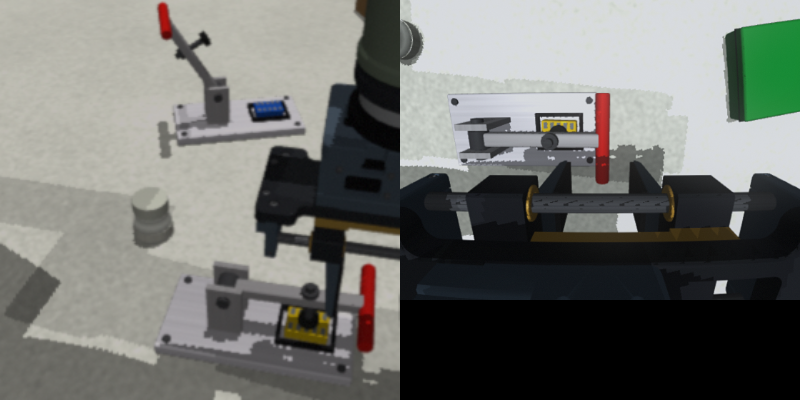

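The arm is level with its pad on the yellow cassette (side crop about (308,318)), the fingers are free, and the blue clamp is open. I wait two seconds, then grip the bar again.

```bash
for i in 1 2 ; do echo '[[[0,0,0,0,0,0],[0,0,0,0,0,0],[0,0,0,0,0,0],[0,0,0,0,0,0],[0,0,0,0,0,0],[0,0,0,0,0,0],[0,0,0,0,0,0],[0,0,0,0,0,0]]]' | python3 drive.py >/dev/null; done
echo '[[[0,0,0,0,0,0],[0,0,0,0,0,0],[0,0,0,0,0,0],[0,0,0,0,0,0],[0,1,20,0,0,0],[0,0,20,0,0,0],[0,0,9.5,0,0,0],[0,0,0,0,0,0]]]' | python3 drive.py
echo '[[[0,0,0,0,0,0],[0,0,0,0,0,0],[0,0,0,0,0,0],[0,0,0,0,0,0],[0,0,0,0,0,0],[0,0,0,0,0,0],[0,0,0,0,0,0],[0,0,0,0,0,0]]]' | python3 drive.py 4 25
python3 -c "
from h import *
togo(bar(.03)+[0,0,-19])"
```

```text
time_s: 11.8
ee_pos: [611.7, -213.8, 40.4]
ee_rot: [-179.8, -0.0, 74.5]
force: [-0.2, -0.7, -0.7]
gripper_width: 50.0
gripper_force: 0.0
time_s: 12.6
ee_pos: [613.4, -214.4, 42.4]
ee_rot: [179.9, -0.0, 74.5]
force: [0.9, -0.1, 1.8]
gripper_width: 13.7
gripper_force: 25.0
t 12.6 rot [179.9  -0.   74.5] togo tool [-0.2 -1.   2.6] [ 0.1 -0.   0. ] F [ 0.9 -0.1  1.8] 13.661298444258012 25.000137090682983
```

Reverse the arc.

```bash
echo '[[[0,-1,-9,0,0,0],[0,-2,-10.5,0,0,0],[0,-3,-10,0,0,0],[0,-3.5,-10,0,0,0],[0,-4.5,-9.5,0,0,0],[0,-5,-9,0,0,0]]]' | python3 drive.py
python3 -c "
from h import *
togo(bar(.545)+[0,0,-19])"
echo '[[[0,-6,-9,0,0,0],[0,-6.5,-8.5,0,0,0],[0,-7.5,-8,0,0,0],[0,-8,-7,0,0,0],[0,-8.5,-6.5,0,0,0],[0,-9,-5.5,0,0,0]]]' | python3 drive.py
python3 -c "
from h import *
togo(bar(1.06)+[0,0,-19])"
```

```text
time_s: 13.2
ee_pos: [598.8, -210.3, 101.7]
ee_rot: [179.4, 0.0, 74.5]
force: [8.3, -1.7, 0.4]
gripper_width: 13.4
gripper_force: 25.0
t 13.2 rot [179.4   0.   74.5] togo tool [-0.3 -3.9  0.9] [ 0.6  0.  -0. ] F [ 8.3 -1.7  0.4] 13.355486495808417 25.00423640012741
time_s: 13.8
ee_pos: [558.6, -199.1, 149.6]
ee_rot: [178.7, 0.0, 74.5]
force: [10.6, -1.9, 11.7]
gripper_width: 13.5
gripper_force: 25.0
t 13.8 rot [178.7   0.   74.5] togo tool [-0.3 -8.1  4.4] [ 1.3  0.  -0. ] F [10.6 -1.9 11.7] 13.481396557295602 25.00227391719818
```

```bash
echo '[[[0,0,0,0,0,0],[0,0,0,0,0,0],[0,0,0,0,0,0]]]' | python3 drive.py; python3 - <<'E'
from h import *
togo(bar(1.06)+[0,0,-19])
a=env.grab_frame('side')[90:370,100:380]; b=env.grab_frame('wrist')
cv2.imwrite('pics/e.png',np.hstack([cv2.resize(a,(400,400)),cv2.copyMakeBorder(cv2.resize(b,(400,300)),0,100,0,0,0)]))
E
```

```text
time_s: 14.1
ee_pos: [558.0, -199.0, 149.8]
ee_rot: [178.8, 0.0, 74.5]
force: [9.9, -0.8, 12.9]
gripper_width: 13.5
gripper_force: 25.0
t 14.1 rot [178.8   0.   74.5] togo tool [-0.3 -7.5  4.6] [ 1.2  0.  -0. ] F [ 9.9 -0.8 12.9] 13.505110895217724 25.00182330608368
```

View pics/e.png

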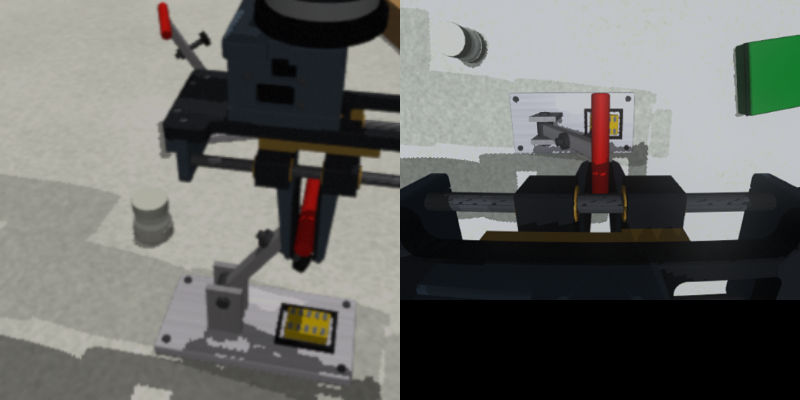

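```bash
python3 - <<'E'
from h import *
print(env.state()['torque'],env.state()['force'])
for n,off in (('wrist',45),('side',-45)):
    m=env.camera_model(n); im=env.grab_frame(n)
    cs=[k for k in cv2.findContours(mask(im,'red'),cv2.RETR_EXTERNAL,cv2.CHAIN_APPROX_NONE)[0] if cv2.contourArea(k)>60]
    for k in cs:
        r=cv2.minAreaRect(k); b=cv2.boxPoints(r); b=b[np.argsort(b[:,1])]; uv=(b[0]+b[1])/2 if n=='wrist' else (b[2]+b[3])/2
        o,d=ray(n,uv,m); s=((H+off*v-o)@v)/(d@v); p=o+s*d-H
        print(n,r,uv,'u',p@u,'z',p[2],'rad',np.hypot(p@u,p[2]),'q',np.arctan2(p[2],p@u))
E
```

```text
[-0.25987464 -1.86691266 -0.03486199] [10.26342565 -2.18965994 12.37200139]
wrist ((280.0, 200.0), (138.0, 24.0), 90.0) [280. 131.] u 65.78913551812697 z 207.4228743140007 rad 217.6062019817087 q 1.2636590106839014
side ((315.0167236328125, 241.3717498779297), (10.562700271606445, 54.10689163208008), 7.431407928466797) [311.51764 268.19797] u 67.26936706691748 z 100.83817726305512 rad 121.2167716915403 q 0.9824922801946763
side ((214.83782958984375, 104.02703094482422), (24.659847259521484, 6.904757499694824), 80.53767395019531) [216.86485 116.18919] u -21.71938728322316 z 261.759776847965 rad 262.6593089145235 q 1.653581192071618
```

The side view gives q of about 0.98, with the bar about 9 mm below the grasp point: the pads have crept up it and the tool is pressing down. I ease the grip so the tool can settle back on the bar.

```bash
echo '[[[0,0,0,0,0,0],[0,0,0,0,0,0],[0,0,0,0,0,0],[0,0,0,0,0,0]]]' | python3 drive.py 4 8; python3 -c "
from h import *
togo(bar(1.06)+[0,0,-19])"
```

```text
time_s: 14.7
ee_pos: [557.6, -199.0, 149.4]
ee_rot: [178.9, 0.0, 74.5]
force: [10.2, -2.0, 12.0]
gripper_width: 14.1
gripper_force: 8.0
t 14.7 rot [178.9   0.   74.5] togo tool [-0.2 -7.1  4.2] [ 1.1  0.  -0. ] F [10.2 -2.  12. ] 14.11265251184138 8.00006378442049
```

```bash
echo '[[[0,0,-3,0,0,0],[0,0,-4,0,0,0],[0,0,0,0,0,0]]]' | python3 drive.py 4 8; python3 - <<'E'
from h import *
togo(bar(1.06)+[0,0,-19])
n='side';m=env.camera_model(n); im=env.grab_frame(n)
r=blob(im,'red',(312,235)); e=r[1][np.argmax(r[1][:,1])]
o,d=ray(n,e,m); s=((H-45*v-o)@v)/(d@v); p=o+s*d-H; print(p@u,p[2],np.arctan2(p[2],p@u),env.state()['ee_pos'][2]-36-p[2])
E
```

```text
time_s: 15.0
ee_pos: [552.1, -197.4, 152.9]
ee_rot: [179.7, -0.0, 74.5]
force: [5.6, -1.0, 5.0]
gripper_width: 13.9
gripper_force: 8.0
t 15.0 rot [179.7  -0.   74.5] togo tool [-0.3 -1.3  7.8] [ 0.3 -0.  -0. ] F [ 5.6 -1.   5. ] 13.855352143261564 8.000402748584747
61.142431943404496 104.1320923519163 1.0398698428144995 12.660190953039091
```

```bash
echo '[[[0,-9.5,-6,0,0,0],[0,-10,-5,0,0,0],[0,-10.5,-4,0,0,0]]]' | python3 drive.py; python3 -c "
from h import *
togo(bar(1.318)+[0,0,-19])"; echo '[[[0,-10.5,-2.5,0,0,0],[0,-10.5,-1.5,0,0,0],[0,-10.5,-0.5,0,0,0]]]' | python3 drive.py; python3 - <<'E'
from h import *
togo(bar(1.575)+[0,0,-19])
n='side';m=env.camera_model(n); im=env.grab_frame(n)
r=blob(im,'red',(262,225)); print(r); e=r[1][np.argmax(r[1][:,1])]
o,d=ray(n,e,m); s=((H-45*v-o)@v)/(d@v); p=o+s*d-H; print(p@u,p[2],np.arctan2(p[2],p@u))
E
```

```text
time_s: 15.35
ee_pos: [520.9, -188.7, 166.6]
ee_rot: [-180.0, -0.0, 74.5]
force: [2.5, -0.6, 2.2]
gripper_width: 13.4
gripper_force: 8.0
t 15.35 rot [-180.    -0.    74.5] togo tool [-0.3  1.3  9.5] [-0. -0.  0.] F [ 2.5 -0.6  2.2] 13.371330408532637 8.000194430351257
time_s: 15.65
ee_pos: [489.6, -180.0, 170.6]
ee_rot: [-179.9, -0.0, 74.5]
force: [1.0, 0.5, 1.5]
gripper_width: 13.4
gripper_force: 8.0
t 15.65 rot [-179.9   -0.    74.5] togo tool [-0.3  2.   9.6] [-0.1 -0.   0. ] F [1.  0.5 1.5] 13.448194472090066 8.0001899600029
(array([245. , 228.5]), array([[245., 212.],
       [245., 245.]], dtype=float32), (33.0, 10.0))
-2.904509054535672 120.64002424151454 1.5948675094100329
```

```bash
echo '[[[0,-10,2,0,0,0],[0,-10.5,3,0,0,0],[0,-10.5,4,0,0,0]]]' | python3 drive.py; python3 -c "
from h import *
togo(bar(1.85)+[0,0,-19])"; echo '[[[0,-10,4,0,0,0],[0,-9.5,5,0,0,0],[0,-8,5,0,0,0],[0,0,0,0,0,0]]]' | python3 drive.py; python3 - <<'E'
from h import *
togo(bar(2.09)+[0,0,-19])
E
```

```text
time_s: 16.0
ee_pos: [460.5, -172.2, 163.1]
ee_rot: [-180.0, 0.0, 74.5]
force: [-2.0, 0.8, 10.1]
gripper_width: 14.0
gripper_force: 8.0
t 16.0 rot [-180.     0.    74.5] togo tool [-0.1 -1.8  6.9] [-0.  0.  0.] F [-2.   0.8 10.1] 14.032955523161206 8.000225722789764
time_s: 16.4
ee_pos: [432.0, -164.2, 147.8]
ee_rot: [-179.7, 0.0, 74.5]
force: [-3.4, 0.8, 6.6]
gripper_width: 13.7
gripper_force: 8.0
t 16.4 rot [-179.7    0.    74.5] togo tool [-0.1  0.2  3.2] [-0.3  0.   0. ] F [-3.4  0.8  6.6] 13.725186834422368 8.000152185559273
```

Open position reached; release to 50 mm, lift clear, and look.

```bash
echo '[[[0,0,0,0,0,0],[0,0,0,0,0,0],[0,0,0,0,0,0],[0,0,0,0,0,0],[0,0,0,0,0,0],[0,0,0,0,0,0],[0,0,0,0,0,0],[0,0,0,0,0,0]]]' | python3 drive.py 50
echo '[[[0,0,-15,0,0,0],[0,0,-30,0,0,0],[0,0,-40,0,0,0],[0,0,-40,0,0,0],[0,0,0,0,0,0],[0,0,0,0,0,0],[0,0,0,0,0,0],[0,0,0,0,0,0]]]' | python3 drive.py
python3 - <<'E'
from h import *
togo(bar(2.09)+[0,0,-19])
s=env.grab_frame('side');t=env.grab_frame('top');cv2.imwrite('pics/f.png',s)
y2=blob(s,'yellow',(316,318))[0]; p=onz('side',y2,22)-H; print('cassette',p@u,p@v)
r=blob(s,'red',(205,222)); print(r); e=r[1][np.argmax(r[1][:,1])]
o,d=ray('side',e); k=((H-45*v-o)@v)/(d@v); p=o+k*d-H; print(p@u,p[2],np.arctan2(p[2],p@u))
E
```

```text
time_s: 17.2
ee_pos: [434.9, -164.9, 147.9]
ee_rot: [180.0, -0.0, 74.5]
force: [0.3, 0.1, -0.2]
gripper_width: 50.5
gripper_force: 0.0
time_s: 18.0
ee_pos: [434.1, -164.6, 271.4]
ee_rot: [-179.8, -0.0, 74.5]
force: [0.5, -0.1, 0.0]
gripper_width: 49.9
gripper_force: 0.0
t 18.0 rot [-179.8   -0.    74.5] togo tool [ -0.4  -1.5 126.9] [-0.2 -0.   0. ] F [ 0.5 -0.1  0. ] 49.916131408424015 0.0
cassette 75.39018367342688 0.10339707807239637
(array([206.87844849, 214.51147461]), array([[196.23395, 234.27982],
       [217.52295, 194.74313]], dtype=float32), (9.888367652893066, 44.90402603149414))
-54.903634794841615 126.22286690237058 1.9810844162255719
```

View pics/f.png

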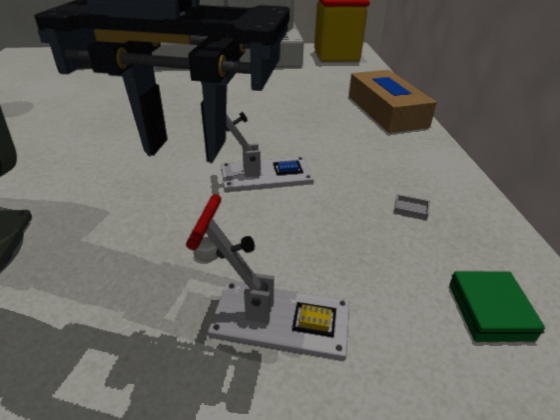

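The yellow clamp stands open exactly as at the start (handle (217,198) to (193,245)). The cassette is centred in its nest at (315,317), the blue clamp is open, and the gripper is clear.

```bash
python3 -c "
from workcell import env
print(env.job_done())"
```

```text
the job is handed in; nothing more can be done
None
```

The job is handed in at about 18 s: I clamped the yellow cassette, left it on its own for about two seconds, and swung the clamp back fully open; the last picture shows the cassette within 1 mm of the nest's centre and the blue clamp still open, but the hand-in returned no verdict.

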